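# Clamp the pressure cooker shut

### The arm

A 6-joint arm with a two-finger parallel gripper is mounted at the origin on a cart in front of the work surface, level with it; the furniture and walls round the work are solid. World frame = base frame: x ahead of the robot, y to its left, z up, the work surface at z = 0. Lengths are in m, angles in rad, forces in N, time in s.
With the tool pointing down it reaches from about 0.325 to 0.75 m from the base axis. Payload 7.6 kg.
Tool frame: the origin (TCP) lies at the very end of the fingers, on their centre line; the grasp point (between the pads) lies bot.grasp_offset behind it (bot.grasp_offset is the distance from the TCP to the grasp point, in m); z points along the fingers, y is the line along which they close (so a half turn about z gives the same grasp; the last joint's range is limited). The gripper opens to 85 mm and grips with 20 to 120 N. Pads are 22 mm wide; open, the fingers measure 114 mm over their backs; the gripper's body (76 mm by 85 mm) begins 54 mm behind the grasp point. The pads swing forward as they close: fully open they stand 13 mm farther back than shut.
Start: joints at [-1.227, 0.052, 1.401, -0, 1.689, -0.07], TCP at [0.211, -0.481, 0.231] pointing down, gripper open.
Joint ranges: [-2.9, 2.9], [-0.91, 2.17], [0.12, 2.37], [-1.06, 4.2], [0.26, 2.73], [-2.93, 2.93]. Speed limits (rad/s): [2.57, 2.57, 3.01, 3.14, 3.14, 3.14].

### API

Orientations are given as a unit quaternion [x, y, z, w].
In Python, from station import telemetry, optics, order, models, bot gives the robot as it stands. The module is installed in compiled form; this text tells all that it offers.
- The arm moves only by the tool jog_arm, never from a script. Its argument "commands" is a list of rows, each an object with "claw": the opening, from 0 (shut) to 1 (fully open); "delta_pos": the shift along the tool's x, y, z normalised to -1 to 1, where 1 is 0.75 m, a list of three; "spin": the turn about the tool's z normalised to -1 to 1, where 1 is 90 degrees. A call has 1 to 20 rows; each row is the pose to reach, as a shift and turn from the pose commanded when the call began, along the tool's axes at that moment; what a row does not reach only later rows make up. A row lasts 1/8 s, in which the tool goes at most 62.5 mm and 10.7 degrees, less where a joint would pass 70% of its speed; a pose out of reach is approached as far as the arm can. A call with a number of a shift or a turn outside -1 to 1 is refused whole. A call with a gripper value outside its range is refused whole. The fingers move at their own pace and stop on an object; "squeeze" is the grip in N (left out, the last holds). Time passes only in rows, so rows that repeat a pose let the fingers close. It gives the time, the measured TCP pose, the force, the opening and the grip force at its end, in the units of the state.
- telemetry.observe(): the state, without advancing time (a new reading comes with each control period).
- optics.camera(name): name is "scene" or "top"; returns the picture (420x560x3 uint8, red, green, blue); there is no depth.
- optics.camera_params(name): a dict with "fx", "fy", "cx", "cy" (pixels), "distortion" ([k1, k2, p1, p2, k3] as OpenCV has them; the pictures are not rectified), "pose" (4x4, takes a point from camera to world coordinates). Camera axes: x right, y up, looking along -z (the intrinsics and any distortion apply to the point x, -y, -z); pixel columns grow to the right and rows downward; lengths in m; the calibration is good to about 2 mm. A picture is of the moment at which its call begins. camera_params takes no time and is no camera call.
- order.job_done(): hands the job in; it is judged then, once.
Trained networks look in the newest picture that a camera, given by its name, has taken for a name from the list of things; names that differ only in an ending like _2 or _b are one class to them, and where a whole thing is asked for, a point or a joint stands for the part that bears it (a point fixed in the world has none). Each returns a list of dicts, best first, with "confidence" (0 to 1); they miss things now and then, are a little off and sometimes report something else, mostly with a low value. They report only what shows in the picture. A call takes as long as a camera call.
- models.outline_of(label, camera): "pixels" (420x560 bool, what is visible of it).
- models.landmark_of(label, camera): "location" ([x, y, z] in m, in world coordinates, good to about 4 mm: a listed point, or the origin of a listed thing).
The state is a dict: "t": time; "joint_positions": joint angles; "dq": joint speeds; "joint_torque": joint torques, N m; "position": TCP position; "orientation": TCP orientation; "wrist_force": force on the tool from outside, world axes, zero at the start; "wrist_torque": the same for the moment, N m; "grip_width": opening from 0.0 (shut) to 1.0 (fully open); "grip_force": force on a finger pad.
Only numpy, scipy, OpenCV 4.12 (cv2) and the standard library are available. Lean on these libraries where they do the work, as an engineer would, in place of code of your own. Each camera call takes 0.05 s, during which the arm holds its last target. There are 200 camera calls.

### The job

Close the pressure cooker: set the loose clamp bar on the shelves of the pot's two side ears, slide it back under the lugs until it stops, then turn its wing knob clockwise until the foot presses on the lid and snug it up by feel: firm enough that the bar is drawn up tight under both lugs, but not so hard that the seal is crushed. Let go of it, with the lid still seated and the things standing round it left alone.

Things in the scene. Friction and masses are not known exactly. Their poses are not given: they have to be found in the camera images.
- cooker: Steel pot of a pressure cooker, 180 mm across, rim 105 mm high; it stands fast and does not shift. Origin: centre of its underside, z up. The clamp bar goes on from its -x side, the front. Cast ears on its +y and -y sides hold the bar; black grips at front and rear reach to x = -128 and +128 mm, z = 71 to 89 mm.
- ear_front (a point): Point on the +y ear's shelf (the -y ear mirrors it), in the cooker's frame at x = -42, y = 104, z = 85 mm, axes as the cooker's. The level shelf's top is z = 85 mm, x = -60 to +24 mm, outer edge |y| = 112 mm. Its front part, to x = -25 mm, is open above: there a foot of the bar is set down. Behind that a lug roofs it (underside z = 95 mm, lip bevelled) as far as the stop.
- bar_home (a point): Point midway between the two ears, in the cooker's frame at x = 0, y = 0, z = 85 mm, axes as the cooker's. The bar's origin lies here when it is fully home, its feet on the shelves, under the lugs, against the stops (faces at x = +16 mm); sideways it may be 3.5 mm off. Under the lugs the bar has 2 mm of play upward.
- lid: Round steel lid, 184 mm across, 0.5 kg, lying loose on the pot's rim with its rubber seal. Origin: centre of its underside, level with the rim. The dark wear plate in its middle, where the clamp's foot presses, has its top at z = 12 mm; a steam valve stands up to z = 33 mm at x = +56 mm.
- clamp_bar: Loose arched steel bar, about 0.47 kg with its screw, 245 mm long (y), 32 mm wide (x), standing on its two feet. Origin: midway between the undersides of the feet, z up. Crown top z = 53 mm, boss top z = 60.5 mm, the screw on the z axis. A half turn about z makes no difference. Its end legs go outside the ears (inner faces |y| = 115.5 mm). The screw holds where left.
- bar_foot (a point): Underside of the bar's +y foot, in the bar's frame at x = 0, y = 109, z = 0 mm, axes as the bar's. Each foot points inward from its leg: |y| = 95.5 to 122.5 mm, x = -16 to +16 mm, 8 mm thick.
- screw_nut (a point): Underside of the bar's crown on the screw axis, 46 mm above the feet. Below it a captive 26 mm foot comes straight down as the knob is turned, 2.5 mm per rad; with the bar resting home it starts 1.5 to 5.3 mm clear of the lid, how much is not known. Once the bar is up under the lugs each further rad adds about 100 N. Snug is 50 to 130 N of foot on lid (aim at 85); over 160 N crushes the seal.
- knob_grip (a point): Black wing knob on the bar: an upright paddle 78 mm long (this point's x), 18 mm thick (y), 32 mm tall. Point on the screw axis, 19.5 mm above the paddle's lower edge, 86 mm above the feet, always: pinch here from above, to carry or turn. Clockwise from above tightens. Drag 0.3 N m free running, plus 0.0025 N m per N of foot on lid. A hand holding it stiffly in height keeps the bar from rising.
- teaspoon: Steel teaspoon, 130 mm long, lying on the worktop. Origin at the centre of its underside. Leave it alone.
- spice_jar_a: Glass spice jar with steel lid, 47 mm across, 102 mm high. Origin at the centre of its underside. Leave it alone.
- spice_jar_b: A second glass spice jar, 47 mm across, 102 mm high. Origin at the centre of its underside. Leave it alone.
- white_pot: Small lidded white pot, 74 mm wide, 64 mm high. Origin at the centre of its underside. Leave it alone.

How it is judged:
On the way, in this order (a step that is already met when the one before it is completed fails the run):
1. the clamp bar is slid fully home under both lugs while its screw is still loose (x of clamp_bar in the frame of cooker above -0.005 m and z of clamp_bar in the frame of cooker between 0.081 and 0.091 m and horizontal distance between clamp_bar and cooker below 0.0075 m and angle between the x axis of clamp_bar and the x axis of cooker, either way round below 0.07 rad and contact force between clamp_bar and lid below 12 N), for 0.1 s.
2. the foot presses the lid firmly, the bar drawn up under the lugs (contact force between clamp_bar and lid above 50 N and contact force between clamp_bar and cooker above 35 N), for 0.2 s.
At the end, for the whole second after the job is handed in: The clamp bar sits fully home under both lugs of the cooker (within 6 mm of the stops, square to within 0.08 rad, upright), its foot presses the lid with 50 to 130 N and the bar is drawn up against the lugs; the lid is seated level within 7 mm of the pot's axis; everything is released and at rest (all of step 2 and contact force between clamp_bar and lid below 130 N and x of clamp_bar in the frame of cooker above -0.006 m and horizontal distance between clamp_bar and cooker below 0.0085 m and angle between the x axis of clamp_bar and the x axis of cooker, either way round below 0.08 rad and angle between clamp_bar's own z axis and vertical below 0.08 rad and horizontal distance between lid and cooker below 0.007 m and angle between lid's own z axis and vertical below 0.04 rad and linear speed of clamp_bar below 0.01 m/s); the robot touches nothing.
It fails at once if the foot presses the lid with more than 160 N (seal crushed) (contact force between clamp_bar and lid above 160 N).
It fails at once if the lid is unseated or the bar is driven into it (angle between lid's own z axis and vertical above 0.1 rad or horizontal distance between lid and cooker above 0.012 m).
It fails at once if a teaspoon, jar or pot standing round the work is moved more than 30 mm (distance of any of teaspoon, spice_jar_a, spice_jar_b, white_pot from where it was at the start of the episode above 0.03 m).
It also fails if it takes over 70 s, if anything falls off the work surface, if the arm or the gripper's body presses on something with over 40 N, if the wrist force passes 120 N, or if a joint passes its speed limit or range.

## Working session

There is one attempt and no reset: what is moved stays moved. The work goes in short steps, Python scripts to look and compute and a tool call to move; the robot and the scene stay as the last step left them, time stands still between calls to the robot, and variables do not carry over. Pictures are saved under pics/ and viewed, at most 10 in all, crops included, and the job is handed in when it is done.

Besides the shell and the picture viewer there is one more tool, called after "Call:" by a JSON object that holds its "name" and its "arguments". jog_arm: Moves the arm, as the interface text tells. Its arguments: {"type":"object","properties":{"commands":{"type":"array"},"squeeze":{"type":"number"}},"required":["commands"]}

```bash
mkdir -p pics; python3 - <<'E'
from station import telemetry, optics, order, models, bot
import cv2,numpy as np
s=telemetry.observe()
print({k:np.round(v,3).tolist() for k,v in s.items()}, bot.grasp_offset)
for c in ("scene","top"):
    im=optics.camera(c); cv2.imwrite(f"pics/{c}0.png",im[:,:,::-1])
    print(c,np.round(optics.camera_params(c)["pose"],3).tolist())
    for l in ["cooker","ear_front","bar_home","lid","clamp_bar","bar_foot","knob_grip","screw_nut","spice_jar_a","white_pot","teaspoon"]:
        print(l,[(np.round(d["location"],3).tolist(),round(d["confidence"],2)) for d in models.landmark_of(l,c)])
print(telemetry.observe()["t"])
E
```

```text
{'t': 0.0, 'joint_positions': [-1.227, 0.053, 1.402, -0.0, 1.689, -0.07], 'dq': [0.0, -0.001, 0.001, -0.002, 0.002, 0.001], 'joint_torque': [-0.0, -38.167, -36.019, -0.0, 0.006, 0.0], 'position': [0.211, -0.48, 0.23], 'orientation': [0.979, 0.205, -0.0, -0.001], 'wrist_force': [-0.539, 0.377, 0.871], 'wrist_torque': [-0.048, -0.002, -0.012], 'grip_force': 0.0, 'grip_width': 0.995} 0.0187
scene [[-0.442, 0.629, -0.639, -0.165], [-0.897, -0.311, 0.314, 0.41], [-0.002, 0.712, 0.702, 0.933], [0.0, 0.0, 0.0, 1.0]]
cooker []
ear_front [([0.44, -0.026, 0.087], 0.63)]
bar_home [([0.484, -0.132, 0.105], 0.67)]
lid [([0.484, -0.127, 0.103], 0.88)]
clamp_bar [([0.47, 0.272, 0.001], 0.63)]
bar_foot [([0.447, 0.38, -0.005], 0.6)]
knob_grip [([0.471, 0.269, 0.091], 0.7)]
screw_nut [([0.475, 0.268, 0.042], 0.76)]
spice_jar_a [([0.658, -0.309, -0.0], 0.67), ([0.599, 0.241, -0.0], 0.61)]
white_pot [([0.751, -0.088, 0.002], 0.79), ([0.44, -0.026, 0.089], 0.42), ([0.469, 0.265, 0.092], 0.38)]
teaspoon [([0.398, 0.052, 0.002], 0.7), ([0.48, -0.129, 0.0], 0.28)]
top [[0.009, 0.986, -0.164, 0.364], [-1.0, 0.011, 0.012, 0.057], [0.013, 0.164, 0.986, 1.439], [0.0, 0.0, 0.0, 1.0]]
cooker [([0.47, 0.272, 0.048], 0.43), ([0.749, -0.089, 0.001], 0.37)]
ear_front [([0.439, -0.025, 0.088], 0.67)]
bar_home [([0.447, 0.376, 0.006], 0.25)]
lid [([0.48, -0.128, 0.104], 0.67)]
clamp_bar [([0.47, 0.271, 0.002], 0.77)]
bar_foot [([0.446, 0.374, 0.004], 0.55)]
knob_grip [([0.472, 0.267, 0.087], 0.63)]
screw_nut []
spice_jar_a [([0.66, -0.312, -0.002], 0.86), ([0.597, 0.241, -0.002], 0.75)]
white_pot [([0.748, -0.085, 0.001], 0.69)]
teaspoon [([0.397, 0.051, -0.0], 0.47)]
1.2
```

View pics/top0.png

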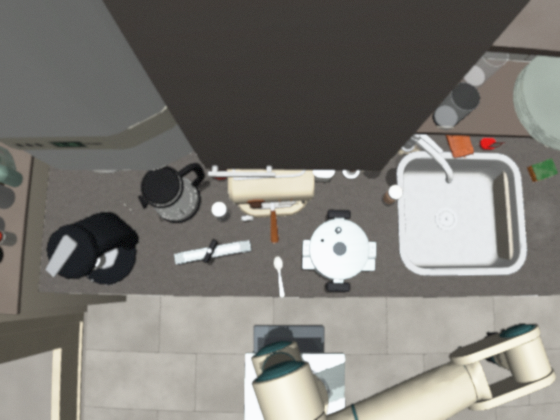

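View pics/scene0.png

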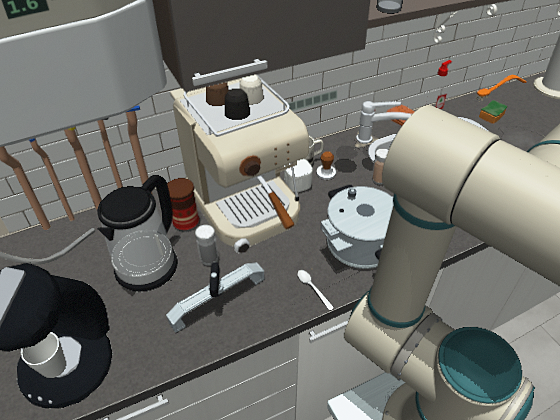

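Top view: the bar is at about (212,252), the dark knob paddle slants at (211,251), and the cooker is at (340,248) with grips vertical, so its yaw is about 0. The coffee machine's handle tip is near (275,241) and a jar is at (219,210). The scene view agrees. Next I'll measure the knob and bar angles and the handle tip.

```bash
cat > h.py <<'E'
from station import telemetry, optics, order, models, bot
import cv2, numpy as np
def ray(c,uv):
    p=optics.camera_params(c);K=np.array([[p["fx"],0,p["cx"]],[0,p["fy"],p["cy"]],[0,0,1]])
    n=cv2.undistortPoints(np.array(uv,float).reshape(-1,1,2),K,np.array(p["distortion"]))[:,0]
    d=np.c_[n[:,0],-n[:,1],-np.ones(len(n))]@p["pose"][:3,:3].T
    return p["pose"][:3,3],d
def atz(c,uv,z):
    o,d=ray(c,uv); return o+d*((z-o[2])/d[:,2])[:,None]
def tri(a,ua,b,ub):
    o1,d1=ray(a,[ua]);o2,d2=ray(b,[ub]);A=np.c_[d1[0],-d2[0]];s=np.linalg.lstsq(A,o2-o1,rcond=None)[0]
    p,q=o1+s[0]*d1[0],o2+s[1]*d2[0];return (p+q)/2,np.linalg.norm(p-q)
def pca(P):
    m=P[:,:2].mean(0);w,v=np.linalg.eigh(np.cov((P[:,:2]-m).T));a=np.degrees(np.arctan2(v[1,1],v[0,1]))
    return np.round(m,4),round(a,1),np.round(4*np.sqrt(w[::-1])*.866,3)
def mask_pts(c,label,z,near=None):
    r=models.outline_of(label,c)
    out=[]
    for d in r[:3]:
        v,u=np.nonzero(d["pixels"]); P=atz(c,np.c_[u,v],z); out.append((round(d["confidence"],2),len(u))+pca(P))
    return out
def delta(x,y,z,yaw=None):
    """world TCP target, tool-x heading (deg) -> jog delta_pos & spin"""
    s=telemetry.observe();q=s["orientation"];R=cv2.Rodrigues(np.zeros(3))[0]
    from scipy.spatial.transform import Rotation
    R=Rotation.from_quat(q).as_matrix();psi=np.degrees(np.arctan2(R[1,0],R[0,0]))
    d=R.T@(np.array([x,y,z])-s["position"])/0.75
    sp=None if yaw is None else ((psi-yaw+180)%360-180)/90
    print("t",round(s["t"],2),"pos",np.round(s["position"],4),"psi",round(psi,1),"q6",round(np.degrees(s["joint_positions"][5]),1),"delta",np.round(d,4),"spin",sp)
E
python3 - <<'E'
from h import *
im=optics.camera("top");optics.camera("scene")
r=im[236:268,196:230].astype(int).sum(2); v,u=np.nonzero(r<150); print("dark",len(u),pca(atz("top",np.c_[u+196,v+236],.098)))
cv2.imwrite("pics/crop.png",cv2.resize(im[195:300,170:390,::-1],None,fx=3.6,fy=3.6,interpolation=cv2.INTER_CUBIC))
print("bar",mask_pts("top","clamp_bar",.03)); print("lid",mask_pts("top","lid",.11))
print("handle",tri("top",(275,241),"scene",(291,226)))
print("ears",atz("top",[(307,254),(371,254)],.09)); print("grips",atz("top",[(339,214),(339,286)],.08))
delta(.471,.268,.25,150)
E
```

```text
dark 37 (array([0.4558, 0.2636]), np.float64(156.6), array([0.079, 0.013]))
bar [(0.74, 836, array([0.4708, 0.2731]), np.float64(101.0), array([0.235, 0.041]))]
lid [(0.56, 2795, array([ 0.4762, -0.1288]), np.float64(79.2), array([0.159, 0.156])), (0.43, 233, array([0.5862, 0.2365]), np.float64(-148.3), array([0.056, 0.039]))]
handle (array([0.49543603, 0.06567584, 0.13721416]), np.float64(0.001360773530039955))
ears [[ 0.46140816 -0.03214788  0.09      ]
 [ 0.46273131 -0.23054628  0.09      ]]
grips [[ 0.58868558 -0.13363299  0.08      ]
 [ 0.36438724 -0.13151668  0.08      ]]
t 1.4 pos [ 0.2111 -0.4807  0.2313] psi 23.7 q6 -4.0 delta [ 0.7186 -0.7747 -0.025 ] spin -1.403234211335002
```

View pics/crop.png

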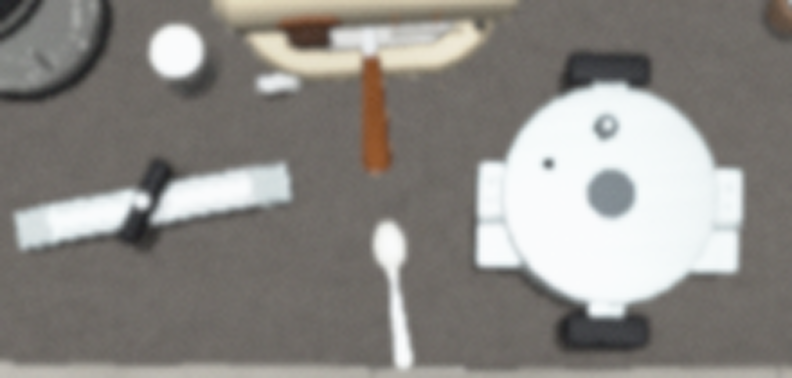

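Call:
{"name": "jog_arm", "arguments": {"commands": [{"claw":1,"delta_pos":[0.2,-0.2,-0.06],"spin":-0.2},{"claw":1,"delta_pos":[0.719,-0.775,-0.05],"spin":-1},{"claw":1,"delta_pos":[0.719,-0.775,-0.05],"spin":-1},{"claw":1,"delta_pos":[0.719,-0.775,-0.05],"spin":-1},{"claw":1,"delta_pos":[0.719,-0.775,-0.05],"spin":-1},{"claw":1,"delta_pos":[0.719,-0.775,-0.05],"spin":-1},{"claw":1,"delta_pos":[0.719,-0.775,-0.05],"spin":-1},{"claw":1,"delta_pos":[0.719,-0.775,-0.05],"spin":-1},{"claw":1,"delta_pos":[0.719,-0.775,-0.05],"spin":-1},{"claw":1,"delta_pos":[0.719,-0.775,-0.05],"spin":-1},{"claw":1,"delta_pos":[0.719,-0.775,-0.05],"spin":-1},{"claw":1,"delta_pos":[0.719,-0.775,-0.05],"spin":-1},{"claw":1,"delta_pos":[0.719,-0.775,-0.05],"spin":-1},{"claw":1,"delta_pos":[0.719,-0.775,-0.05],"spin":-1},{"claw":1,"delta_pos":[0.719,-0.775,-0.05],"spin":-1},{"claw":1,"delta_pos":[0.719,-0.775,-0.05],"spin":-1},{"claw":1,"delta_pos":[0.719,-0.775,-0.05],"spin":-1},{"claw":1,"delta_pos":[0.719,-0.775,-0.05],"spin":-1}]}}

```text
t: 3.65
position: [0.4712, 0.2679, 0.2691]
orientation: [0.547, 0.837, 0.0, 0.0]
wrist_force: [-0.2, -0.3, -0.3]
grip_width: 1.001
grip_force: 0.0
```

```bash
python3 - <<'E'
from h import *
im=optics.camera("top");optics.camera("scene")
print("plate",atz("top",[(339.7,248.6)],.117),"knob",atz("top",[(210,250.8)],.095))
print("bar grips corners",atz("top",[(339.7,214),(338,287)],.09))
for c in("top","scene"):
  for l in ("knob_grip","bar_home","ear_front","lid"):
    print(c,l,[(np.round(d["location"],3).tolist(),round(d["confidence"],2)) for d in models.landmark_of(l,c)][:2])
delta(.471,.268,.15,157)
E
```

```text
plate [[ 0.47654064 -0.12944089  0.117     ]] knob [[0.46761542 0.2654834  0.095     ]]
bar grips corners [[ 0.5870571  -0.13443241  0.09      ]
 [ 0.36134472 -0.12704482  0.09      ]]
top knob_grip []
top bar_home []
top ear_front [([0.44, -0.025, 0.089], 0.59)]
top lid [([0.477, -0.126, 0.106], 0.92)]
scene knob_grip [([0.47, 0.266, 0.09], 0.79), ([0.47, 0.273, 0.004], 0.36)]
scene bar_home [([0.482, -0.129, -0.001], 0.62)]
scene ear_front [([0.438, -0.027, 0.089], 0.83)]
scene lid [([0.474, 0.266, 0.047], 0.39)]
t 4.15 pos [0.4712 0.2684 0.2687] psi 113.7 q6 2.1 delta [-0.0003 -0.0004  0.1583] spin -0.48098376185889785
```

Call:
{"name": "jog_arm", "arguments": {"commands": [{"claw":1,"delta_pos":[0,0,0.05],"spin":-0.12},{"claw":1,"delta_pos":[0,0,0.1],"spin":-0.24},{"claw":1,"delta_pos":[0,0,0.12],"spin":-0.36},{"claw":1,"delta_pos":[0,0,0.14],"spin":-0.48},{"claw":1,"delta_pos":[0,0,0.16],"spin":-0.48},{"claw":1,"delta_pos":[0,0,0.2],"spin":-0.48},{"claw":1,"delta_pos":[0,0,0.24],"spin":-0.48},{"claw":1,"delta_pos":[0,0,0.267],"spin":-0.48},{"claw":1,"delta_pos":[0,0,0.267],"spin":-0.48},{"claw":0.1,"delta_pos":[0,0,0.267],"spin":-0.48},{"claw":0.1,"delta_pos":[0,0,0.267],"spin":-0.48},{"claw":0.1,"delta_pos":[0,0,0.267],"spin":-0.48},{"claw":0,"delta_pos":[0,0,0.267],"spin":-0.48},{"claw":0,"delta_pos":[0,0,0.267],"spin":-0.48},{"claw":0,"delta_pos":[0,0,0.267],"spin":-0.48},{"claw":0,"delta_pos":[0,0,0.267],"spin":-0.48}], "squeeze": 50}}

```text
t: 6.15
position: [0.4714, 0.2684, 0.0691]
orientation: [0.2, 0.98, 0.0, 0.0]
wrist_force: [-0.5, -1.5, 5.4]
grip_width: 0.202
grip_force: 51.3
```

```bash
python3 - <<'E'
from h import *
s=telemetry.observe();print(s["grip_width"],s["wrist_force"],s["wrist_torque"])
im=optics.camera("top");im2=optics.camera("scene");cv2.imwrite("pics/g.png",im2[180:360,140:340,::-1].repeat(3,0).repeat(3,1))
print("bar",mask_pts("top","clamp_bar",.03))
delta(.40,.20,.26,146)
E
```

```text
0.20233036721771613 [-0.53946207 -1.46721779  5.4442365 ] [-0.14489088  0.22263255 -0.09790843]
bar [(0.84, 231, array([0.4858, 0.1854]), np.float64(97.8), array([0.077, 0.031]))]
t 6.3 pos [0.4714 0.2684 0.0691] psi 156.9 q6 -41.1 delta [ 0.0517 -0.1211 -0.2546] spin 0.12114911236101528
```

View pics/g.png

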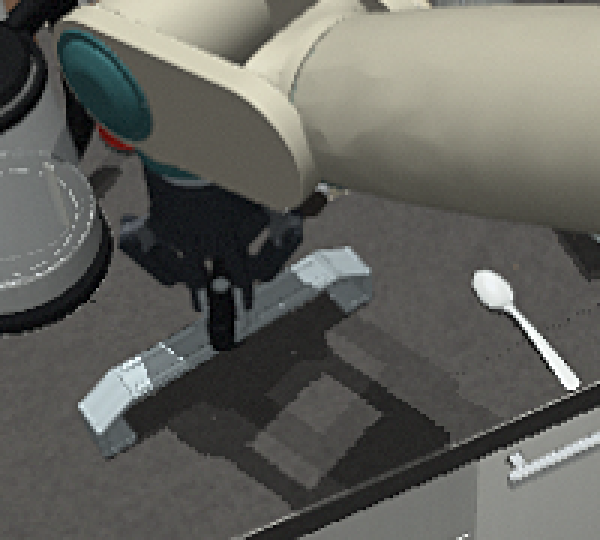

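The bar is gripped: paddle between the pads at about (222,310) in the crop. Next I'll lift it, square it and carry it over the cooker's front.

Call:
{"name": "jog_arm", "arguments": {"commands": [{"claw":0,"delta_pos":[0,0,-0.02],"spin":0},{"claw":0,"delta_pos":[0,0,-0.06],"spin":0},{"claw":0,"delta_pos":[0,0,-0.11],"spin":0},{"claw":0,"delta_pos":[0,0,-0.16],"spin":0.03},{"claw":0,"delta_pos":[0,0,-0.21],"spin":0.06},{"claw":0,"delta_pos":[0,0,-0.25],"spin":0.09},{"claw":0,"delta_pos":[-0.01,-0.02,-0.268],"spin":0.122},{"claw":0,"delta_pos":[-0.02,-0.06,-0.268],"spin":0.122},{"claw":0,"delta_pos":[-0.037,-0.11,-0.268],"spin":0.122},{"claw":0,"delta_pos":[-0.054,-0.16,-0.268],"spin":0.122},{"claw":0,"delta_pos":[-0.071,-0.21,-0.268],"spin":0.122},{"claw":0,"delta_pos":[-0.088,-0.26,-0.268],"spin":0.122},{"claw":0,"delta_pos":[-0.105,-0.31,-0.268],"spin":0.122},{"claw":0,"delta_pos":[-0.121,-0.36,-0.268],"spin":0.122},{"claw":0,"delta_pos":[-0.138,-0.41,-0.268],"spin":0.122},{"claw":0,"delta_pos":[-0.155,-0.46,-0.268],"spin":0.122},{"claw":0,"delta_pos":[-0.165,-0.49,-0.268],"spin":0.122},{"claw":0,"delta_pos":[-0.17,-0.505,-0.268],"spin":0.122},{"claw":0,"delta_pos":[-0.17,-0.505,-0.268],"spin":0.122},{"claw":0,"delta_pos":[-0.17,-0.505,-0.268],"spin":0.122}]}}

```text
t: 8.8
position: [0.4398, -0.1294, 0.2694]
orientation: [0.293, 0.956, 0.0, -0.0]
wrist_force: [0.5, -0.4, -6.1]
grip_width: 0.201
grip_force: 49.9
```

```bash
python3 - <<'E'
from h import *
s=telemetry.observe();print(s["grip_width"],s["wrist_force"],s["wrist_torque"])
im=optics.camera("top");im2=optics.camera("scene")
a=cv2.resize(im[190:310,280:400,::-1],(480,480));b=cv2.resize(im2[130:290,300:460,::-1],(320,320));b=cv2.copyMakeBorder(b,0,160,0,0,cv2.BORDER_CONSTANT)
cv2.imwrite("pics/h.png",np.hstack([a,b]))
print("bar",mask_pts("top","clamp_bar",.24))
for c in("top","scene"):
  for l in ("knob_grip","bar_foot","clamp_bar","ear_front","screw_nut"):
    print(c,l,[(np.round(d["location"],3).tolist(),round(d["confidence"],2)) for d in models.landmark_of(l,c)][:2])
delta(.438,-.1295,.17,146)
E
```

```text
0.2013065566425604 [ 0.47288841 -0.37012073 -6.13242913] [0.00431017 0.01587282 0.05197459]
bar [(0.59, 375, array([ 0.4373, -0.0456]), np.float64(90.2), array([0.088, 0.033]))]
top knob_grip [([0.439, -0.13, 0.286], 0.5)]
top bar_foot [([0.434, -0.021, 0.202], 0.76)]
top clamp_bar [([0.44, -0.129, 0.2], 0.84)]
top ear_front [([0.438, -0.024, 0.087], 0.83)]
top screw_nut [([0.439, -0.128, 0.249], 0.7)]
scene knob_grip [([0.439, -0.131, 0.29], 0.81)]
scene bar_foot [([0.442, -0.016, 0.195], 0.83)]
scene clamp_bar [([0.434, -0.129, 0.2], 0.77)]
scene ear_front [([0.439, -0.029, 0.088], 0.92)]
scene screw_nut [([0.442, -0.13, 0.246], 0.63)]
t 9.45 pos [ 0.4399 -0.1301  0.2695] psi 145.9 q6 -77.0 delta [ 0.0025 -0.0008  0.1327] spin -0.0007820188701307037
```

View pics/h.png

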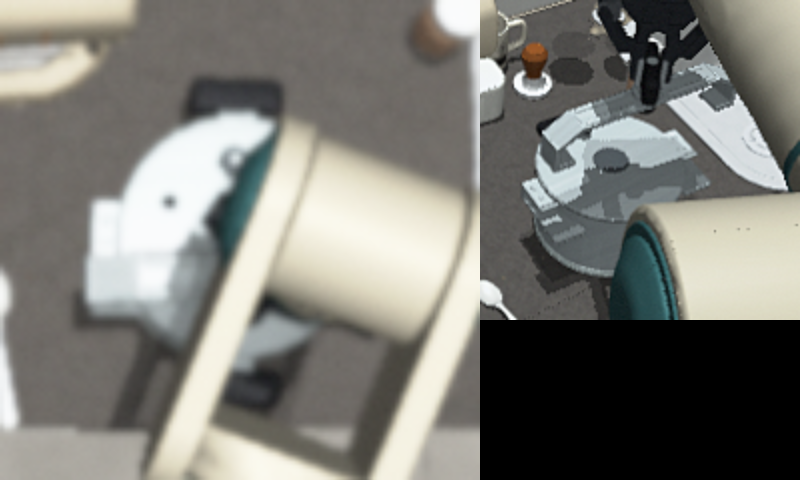

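Crop: the bar hovers square over the front of the cooker and its left foot is over the ear's open front. Lowering it now.

Call:
{"name": "jog_arm", "arguments": {"commands": [{"claw":0,"delta_pos":[0.0055,-0.0037,0.03],"spin":0},{"claw":0,"delta_pos":[0.0055,-0.0037,0.07],"spin":0},{"claw":0,"delta_pos":[0.0055,-0.0037,0.105],"spin":0},{"claw":0,"delta_pos":[0.0055,-0.0037,0.125],"spin":0},{"claw":0,"delta_pos":[0.0055,-0.0037,0.138],"spin":0},{"claw":0,"delta_pos":[0.0055,-0.0037,0.144],"spin":0},{"claw":0,"delta_pos":[0.0055,-0.0037,0.148],"spin":0},{"claw":0,"delta_pos":[0.0055,-0.0037,0.148],"spin":0}]}}

```text
t: 10.45
position: [0.4352, -0.1301, 0.1589]
orientation: [0.293, 0.956, 0.0, 0.001]
wrist_force: [-0.3, 0.4, -5.1]
grip_width: 0.202
grip_force: 49.9
```

```bash
python3 - <<'E'
from h import *
s=telemetry.observe();print(s["grip_width"],s["wrist_force"],s["wrist_torque"])
im=optics.camera("top");im2=optics.camera("scene")
a=cv2.resize(im[190:310,280:400,::-1],(400,400));b=cv2.resize(im2[170:290,300:420,::-1],(400,400))
cv2.imwrite("pics/i.png",np.hstack([a,b]))
for c in("top","scene"):
  for l in ("bar_foot","clamp_bar","ear_front"):
    print(c,l,[(np.round(d["location"],3).tolist(),round(d["confidence"],2)) for d in models.landmark_of(l,c)][:2])
delta(.435,-.130,.154,146)
E
```

```text
0.20202223321930765 [-0.3052587   0.36747725 -5.0912983 ] [-0.04523145 -0.0173573  -0.02917805]
top bar_foot [([0.43, -0.02, 0.094], 0.53)]
top clamp_bar [([0.434, -0.128, 0.088], 0.61), ([0.657, -0.314, -0.001], 0.45)]
top ear_front [([0.438, -0.02, 0.088], 0.87)]
scene bar_foot [([0.435, -0.018, 0.088], 0.85)]
scene clamp_bar [([0.436, -0.128, 0.092], 0.69)]
scene ear_front [([0.436, -0.027, 0.089], 0.63)]
t 10.85 pos [ 0.435  -0.1301  0.1587] psi 145.9 q6 -77.2 delta [0.0001 0.0001 0.0062] spin -0.000769455714921542
```

View pics/i.png

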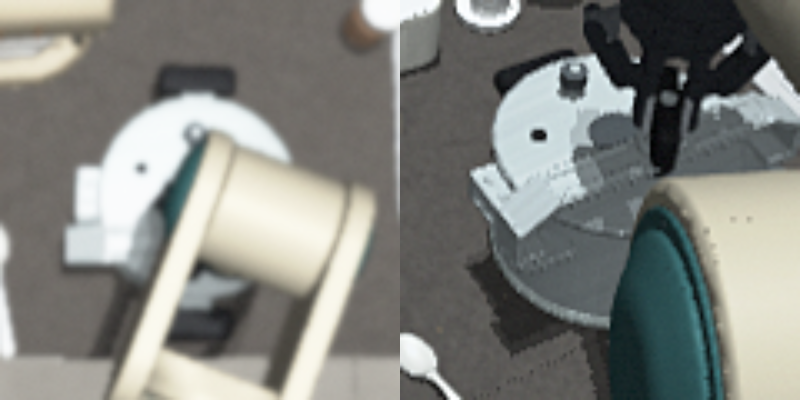

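Call:
{"name": "jog_arm", "arguments": {"commands": [{"claw":0,"delta_pos":[-0.0007,-0.0011,0.002],"spin":0},{"claw":0,"delta_pos":[-0.0007,-0.0011,0.004],"spin":0},{"claw":0,"delta_pos":[-0.0007,-0.0011,0.005],"spin":0},{"claw":0,"delta_pos":[-0.0007,-0.0011,0.006],"spin":0},{"claw":0,"delta_pos":[-0.0007,-0.0011,0.006],"spin":0}]}}

```text
t: 11.48
position: [0.435, -0.1311, 0.1542]
orientation: [0.293, 0.956, -0.0, 0.0]
wrist_force: [-0.6, 0.1, -3.0]
grip_width: 0.201
grip_force: 50.0
```

```bash
python3 - <<'E'
from h import *
s=telemetry.observe();print(s["wrist_force"],s["wrist_torque"]);delta(.435,-.131,.153)
E
```

```text
[-0.63615377  0.13981659 -3.00764109] [ 0.02305212  0.07936121 -0.05143277]
t 11.47 pos [ 0.435  -0.1311  0.1542] psi 145.9 q6 -77.4 delta [0.     0.0001 0.0016] spin None
```

Feet have just touched the shelves at the expected height (TCP z 0.154). Sliding back now.

Call:
{"name": "jog_arm", "arguments": {"commands": [{"claw":0,"delta_pos":[-0.0055,0.0037,0],"spin":0},{"claw":0,"delta_pos":[-0.011,0.0075,0],"spin":0},{"claw":0,"delta_pos":[-0.0166,0.0112,0],"spin":0},{"claw":0,"delta_pos":[-0.0221,0.0149,0],"spin":0},{"claw":0,"delta_pos":[-0.0276,0.0187,0],"spin":0},{"claw":0,"delta_pos":[-0.0331,0.0224,0],"spin":0},{"claw":0,"delta_pos":[-0.0386,0.0261,0],"spin":0},{"claw":0,"delta_pos":[-0.042,0.0284,0],"spin":0},{"claw":0,"delta_pos":[-0.042,0.0284,0],"spin":0}]}}

```text
t: 12.6
position: [0.4735, -0.1311, 0.1542]
orientation: [0.293, 0.956, 0.0, 0.001]
wrist_force: [0.3, -0.0, -0.5]
grip_width: 0.203
grip_force: 50.6
```

```bash
python3 - <<'E'
from h import *
s=telemetry.observe();print(s["wrist_force"],s["wrist_torque"]);delta(.490,-.131,.154)
for c in("top","scene"):
  for l in ("bar_foot","clamp_bar","ear_front","lid"):
    optics.camera(c) if l=="bar_foot" else 0
    print(c,l,[(np.round(d["location"],3).tolist(),round(d["confidence"],2)) for d in models.landmark_of(l,c)][:2])
E
```

```text
[ 0.2551577  -0.03737857 -0.49282632] [-0.06865193 -0.14347887  0.00435554]
t 12.6 pos [ 0.4735 -0.1311  0.1542] psi 145.9 q6 -75.7 delta [-0.0181  0.0125  0.0003] spin None
top bar_foot [([0.468, -0.021, 0.087], 0.75), ([0.748, -0.085, 0.001], 0.42)]
top clamp_bar [([0.471, -0.133, 0.172], 0.71), ([0.474, -0.129, 0.086], 0.6)]
top ear_front [([0.441, -0.024, 0.087], 0.74)]
top lid [([0.479, -0.125, 0.103], 0.58)]
scene bar_foot [([0.474, -0.017, 0.082], 0.61), ([0.599, 0.242, 0.0], 0.61)]
scene clamp_bar [([0.472, -0.131, 0.088], 0.66)]
scene ear_front [([0.438, -0.027, 0.091], 0.63)]
scene lid [([0.481, -0.128, 0.106], 0.62)]
```

Call:
{"name": "jog_arm", "arguments": {"commands": [{"claw":0,"delta_pos":[-0.0022,0.0015,0],"spin":0},{"claw":0,"delta_pos":[-0.0044,0.003,0],"spin":0},{"claw":0,"delta_pos":[-0.0066,0.0045,0],"spin":0},{"claw":0,"delta_pos":[-0.0066,0.0045,0],"spin":0}]}}

```text
t: 13.6
position: [0.4779, -0.1311, 0.1543]
orientation: [0.293, 0.956, -0.001, -0.002]
wrist_force: [-7.8, 1.6, 7.5]
grip_width: 0.201
grip_force: 51.7
```

Call:
{"name": "jog_arm", "arguments": {"commands": [{"claw":0,"delta_pos":[-0.0011,0.0007,0],"spin":0},{"claw":0,"delta_pos":[-0.0022,0.0015,0],"spin":0},{"claw":0,"delta_pos":[-0.0022,0.0015,0],"spin":0}]}}

```text
t: 13.98
position: [0.4797, -0.1309, 0.1544]
orientation: [0.293, 0.956, -0.0, -0.002]
wrist_force: [-9.0, 2.2, 8.3]
grip_width: 0.202
grip_force: 51.8
```

```bash
python3 - <<'E'
from h import *
s=telemetry.observe();print(s["wrist_force"],s["wrist_torque"]);delta(.478,-.131,.154)
for c in("top","scene"):
  for l in ("bar_foot","clamp_bar","lid"):
    im=optics.camera(c) if l=="bar_foot" else im
    print(c,l,[(np.round(d["location"],3).tolist(),round(d["confidence"],2)) for d in models.landmark_of(l,c)][:2])
  print(mask_pts(c,"clamp_bar",.12))
  cv2.imwrite(f"pics/j{c}.png",cv2.resize(im[195:295,285:385] if c=="top" else im[170:290,300:420],(400,400))[:,:,::-1])
cv2.imwrite("pics/j.png",np.hstack([cv2.imread("pics/jtop.png"),cv2.imread("pics/jscene.png")]))
E
```

```text
[-9.00281889  2.22797133  8.30664277] [ 0.16789254  1.92545236 -0.31409865]
t 13.97 pos [ 0.4797 -0.1309  0.1544] psi 145.9 q6 -75.4 delta [ 0.0018 -0.0014  0.0005] spin None
top bar_foot [([0.475, -0.02, 0.088], 0.56)]
top clamp_bar [([0.477, -0.131, 0.085], 0.87)]
top lid [([0.479, -0.128, 0.104], 0.63)]
[(0.64, 163, array([0.4051, 0.0541]), np.float64(-173.1), array([0.122, 0.019])), (0.53, 274, array([ 0.4761, -0.0518]), np.float64(86.4), array([0.099, 0.033]))]
scene bar_foot [([0.48, -0.017, 0.083], 0.84)]
scene clamp_bar [([0.475, -0.129, 0.087], 0.55)]
scene lid [([0.48, -0.13, 0.11], 0.64)]
[(0.78, 755, array([ 0.4931, -0.0764]), np.float64(107.5), array([0.22 , 0.048]))]
```

View pics/j.png

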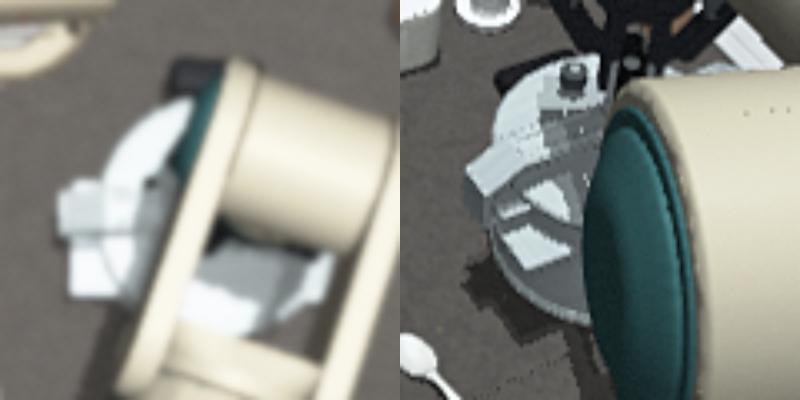

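Call:
{"name": "jog_arm", "arguments": {"commands": [{"claw":0,"delta_pos":[0,0,-0.0013],"spin":0},{"claw":0,"delta_pos":[0,0,-0.0013],"spin":0}]}}

```text
t: 14.72
position: [0.4797, -0.1308, 0.1544]
orientation: [0.293, 0.956, -0.0, -0.002]
wrist_force: [-5.4, 0.8, 2.5]
grip_width: 0.205
grip_force: 51.1
```

Call:
{"name": "jog_arm", "arguments": {"commands": [{"claw":0,"delta_pos":[-0.0011,0.0007,0],"spin":0},{"claw":0,"delta_pos":[-0.0022,0.0015,0],"spin":0},{"claw":0,"delta_pos":[-0.0022,0.0015,0],"spin":0}]}}

```text
t: 15.1
position: [0.4808, -0.1309, 0.1545]
orientation: [0.293, 0.956, -0.001, -0.003]
wrist_force: [-10.4, 2.0, 6.9]
grip_width: 0.202
grip_force: 51.7
```

Call:
{"name": "jog_arm", "arguments": {"commands": [{"claw":1,"delta_pos":[0.0022,-0.0015,0],"spin":0},{"claw":1,"delta_pos":[0.0022,-0.0015,0],"spin":0},{"claw":1,"delta_pos":[0.0022,-0.0015,0],"spin":0},{"claw":1,"delta_pos":[0.0022,-0.0015,0],"spin":0},{"claw":1,"delta_pos":[0.0022,-0.0015,-0.03],"spin":0},{"claw":1,"delta_pos":[0.002,-0.0015,-0.107],"spin":0},{"claw":1,"delta_pos":[0.187,0.276,-0.107],"spin":0},{"claw":1,"delta_pos":[0.187,0.276,-0.107],"spin":0},{"claw":1,"delta_pos":[0.187,0.276,-0.107],"spin":0},{"claw":1,"delta_pos":[0.187,0.276,-0.107],"spin":0},{"claw":1,"delta_pos":[0.187,0.276,-0.107],"spin":0},{"claw":1,"delta_pos":[0.187,0.276,-0.107],"spin":0}]}}

```text
t: 16.6
position: [0.4827, 0.1188, 0.2352]
orientation: [0.293, 0.956, -0.0, 0.0]
wrist_force: [0.2, 0.7, -0.3]
grip_width: 0.997
grip_force: 0.0
```

```bash
python3 - <<'E'
from h import *
s=telemetry.observe();print(s["wrist_force"],s["wrist_torque"]);delta(.480,-.131,.154)
for c in("top","scene"):
  for l in ("knob_grip","bar_foot","clamp_bar","screw_nut","ear_front","lid"):
    im=optics.camera(c) if l=="knob_grip" else im
    print(c,l,[(np.round(d["location"],3).tolist(),round(d["confidence"],2)) for d in models.landmark_of(l,c)][:2])
  print(mask_pts(c,"clamp_bar",.12))
  cv2.imwrite(f"pics/k{c}.png",cv2.resize(im[205:295,295:385] if c=="top" else im[170:290,300:420],(400,400))[:,:,::-1])
  if c=="top":
    r=im[230:265,322:358].astype(int).sum(2); v,u=np.nonzero(r<150); print("dark",len(u),pca(atz("top",np.c_[u+322,v+230],.183)))
cv2.imwrite("pics/k.png",np.hstack([cv2.imread("pics/ktop.png"),cv2.imread("pics/kscene.png")]))
E
```

```text
[ 0.18204197  0.74052273 -0.28385275] [ 0.02589971 -0.00322954  0.03052534]
t 16.6 pos [0.4827 0.1188 0.2352] psi 146.0 q6 -46.4 delta [-0.1834 -0.278   0.1084] spin None
top knob_grip [([0.438, -0.023, 0.087], 0.73), ([0.477, -0.136, 0.173], 0.44)]
top bar_foot [([0.474, -0.021, 0.088], 0.84)]
top clamp_bar [([0.751, -0.084, 0.002], 0.56), ([0.598, 0.243, -0.002], 0.42)]
top screw_nut [([0.479, -0.13, 0.13], 0.63)]
top ear_front [([0.442, -0.025, 0.088], 0.81)]
top lid [([0.481, -0.127, 0.106], 0.72), ([0.659, -0.311, 0.004], 0.19)]
[(0.91, 945, array([ 0.4771, -0.1274]), np.float64(90.4), array([0.237, 0.04 ]))]
dark 5 (array([ 0.449 , -0.1081]), np.float64(160.7), array([0.009, 0.005]))
scene knob_grip []
scene bar_foot [([0.48, -0.02, 0.084], 0.86)]
scene clamp_bar [([0.477, -0.127, 0.088], 0.95)]
scene screw_nut [([0.481, -0.132, 0.13], 0.93)]
scene ear_front [([0.441, -0.026, 0.088], 0.67)]
scene lid [([0.484, -0.129, 0.108], 0.97)]
[(0.83, 702, array([ 0.4838, -0.0642]), np.float64(99.8), array([0.155, 0.045]))]
```

View pics/k.png

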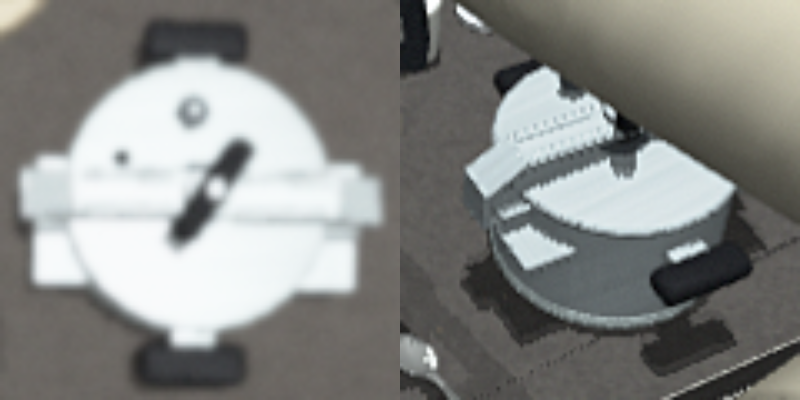

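```bash
python3 - <<'E'
from h import *
f=lambda u,v:(295+u/4.444,205+v/4.444)
print("dot",atz("top",[f(215,187)],.183)); print("ear front edge",atz("top",[f(55,287),f(330,291)],.085)+[.06,0,0])
print("knob ends",atz("top",[f(178,242),f(245,145)],.183))
print("bar outer-leg front/back corners z~.1", atz("top",[f(30,222),f(370,224),f(30,165),f(370,170)],.105))
print("grips",atz("top",[f(197,20),f(190,388)],.085))
E
```

```text
dot [[ 0.47538684 -0.13084107  0.183     ]]
ear front edge [[ 0.4739177  -0.03369951  0.085     ]
 [ 0.47213366 -0.22521997  0.085     ]]
knob ends [[ 0.43969303 -0.10648932  0.183     ]
 [ 0.50287327 -0.15077589  0.183     ]]
bar outer-leg front/back corners z~.1 [[ 0.45728965 -0.01520224  0.105     ]
 [ 0.45743999 -0.24977066  0.105     ]
 [ 0.49639367 -0.01509651  0.105     ]
 [ 0.4947676  -0.25060705  0.105     ]]
grips [[ 0.60219384 -0.13414756  0.085     ]
 [ 0.34521144 -0.1268695   0.085     ]]
```

Top crop: the bar sits square across both ears, with its screw dot at (215,187) over the lid centre. Relative to the ear edge (y≈287), it is home within 2 to 3 mm. Regrasping the knob to tighten.

Call:
{"name": "jog_arm", "arguments": {"commands": [{"claw":1,"delta_pos":[-0.0456,-0.07,0],"spin":0},{"claw":1,"delta_pos":[-0.0911,-0.14,0],"spin":0},{"claw":1,"delta_pos":[-0.137,-0.209,0],"spin":0},{"claw":1,"delta_pos":[-0.182,-0.279,0],"spin":0},{"claw":1,"delta_pos":[-0.182,-0.279,0],"spin":0},{"claw":1,"delta_pos":[-0.182,-0.279,0.05],"spin":0},{"claw":1,"delta_pos":[-0.182,-0.279,0.09],"spin":0},{"claw":1,"delta_pos":[-0.182,-0.279,0.108],"spin":0},{"claw":1,"delta_pos":[-0.182,-0.279,0.108],"spin":0},{"claw":0,"delta_pos":[-0.182,-0.279,0.108],"spin":0},{"claw":0,"delta_pos":[-0.182,-0.279,0.108],"spin":0},{"claw":0,"delta_pos":[-0.182,-0.279,0.108],"spin":0},{"claw":0,"delta_pos":[-0.182,-0.279,0.108],"spin":0},{"claw":0,"delta_pos":[-0.182,-0.279,0.108],"spin":0},{"claw":0,"delta_pos":[-0.182,-0.279,0.108],"spin":0}], "squeeze": 40}}

```text
t: 19.27
position: [0.4786, -0.1309, 0.1547]
orientation: [0.293, 0.956, -0.0, 0.0]
wrist_force: [-1.3, 0.5, 5.2]
grip_width: 0.208
grip_force: 43.0
```

Call:
{"name": "jog_arm", "arguments": {"commands": [{"claw":0,"delta_pos":[0,0,0],"spin":0.1},{"claw":0,"delta_pos":[0,0,0],"spin":0.2},{"claw":0,"delta_pos":[0,0,0],"spin":0.25},{"claw":0,"delta_pos":[0,0,0],"spin":0.25}]}}

```text
t: 19.77
position: [0.4784, -0.1313, 0.1547]
orientation: [0.474, 0.881, -0.001, 0.0]
wrist_force: [-3.2, -1.9, 5.6]
grip_width: 0.206
grip_force: 43.3
```

```bash
python3 - <<'E'
from h import *
s=telemetry.observe();print(s["wrist_force"],s["wrist_torque"]);delta(.479,-.131,.154)
E
```

```text
[-3.24984874 -1.94240155  5.59161141] [-0.3452014   0.58552267 -0.3101484 ]
t 19.77 pos [ 0.4784 -0.1313  0.1547] psi 123.4 q6 -53.0 delta [-0.0001  0.0008  0.001 ] spin None
```

Call:
{"name": "jog_arm", "arguments": {"commands": [{"claw":0,"delta_pos":[0,0,0],"spin":0.1},{"claw":0,"delta_pos":[0,0,0],"spin":0.2},{"claw":0,"delta_pos":[0,0,0],"spin":0.2}]}}

```text
t: 20.15
position: [0.4782, -0.1314, 0.1548]
orientation: [0.606, 0.795, -0.001, 0.0]
wrist_force: [-4.0, -2.4, 6.4]
grip_width: 0.202
grip_force: 43.4
```

Call:
{"name": "jog_arm", "arguments": {"commands": [{"claw":0,"delta_pos":[0,0,0],"spin":0.1},{"claw":0,"delta_pos":[0,0,0],"spin":0.2},{"claw":0,"delta_pos":[0,0,0],"spin":0.2}]}}

```text
t: 20.52
position: [0.4779, -0.1315, 0.1548]
orientation: [0.723, 0.691, -0.001, 0.0]
wrist_force: [-5.9, -2.4, 7.0]
grip_width: 0.204
grip_force: 43.6
```

```bash
python3 - <<'E'
from h import *
s=telemetry.observe();print(s["wrist_force"],s["wrist_torque"]);delta(.479,-.131,.154)
E
```

```text
[-5.92830364 -2.37314038  7.00247525] [-0.45112833  1.19349679 -0.30102729]
t 20.52 pos [ 0.4779 -0.1315  0.1548] psi 87.4 q6 -17.0 delta [0.0007 0.0014 0.0011] spin None
```

Call:
{"name": "jog_arm", "arguments": {"commands": [{"claw":0,"delta_pos":[0,0,0],"spin":0.1},{"claw":0,"delta_pos":[0,0,0],"spin":0.2},{"claw":0,"delta_pos":[0,0,0],"spin":0.2}]}}

```text
t: 20.9
position: [0.4776, -0.1313, 0.1555]
orientation: [0.822, 0.569, -0.001, -0.0]
wrist_force: [-9.4, -1.2, 11.5]
grip_width: 0.202
grip_force: 44.3
```

Call:
{"name": "jog_arm", "arguments": {"commands": [{"claw":0,"delta_pos":[0,0,0],"spin":0.1},{"claw":0,"delta_pos":[0,0,0],"spin":0.2},{"claw":0,"delta_pos":[0,0,0],"spin":0.2}]}}

```text
t: 21.28
position: [0.4776, -0.131, 0.1562]
orientation: [0.901, 0.434, -0.001, 0.0]
wrist_force: [-10.8, 0.7, 16.4]
grip_width: 0.199
grip_force: 44.8
```

```bash
python3 - <<'E'
from h import *
s=telemetry.observe();print(s["wrist_force"],s["wrist_torque"]);delta(.479,-.131,.154)
E
```

```text
[-10.78554882   0.67253259  16.43052689] [ 0.09945492  2.45080483 -0.2036319 ]
t 21.27 pos [ 0.4776 -0.131   0.1562] psi 51.4 q6 19.0 delta [0.0012 0.0014 0.0029] spin None
```

Call:
{"name": "jog_arm", "arguments": {"commands": [{"claw":0.5,"delta_pos":[0,0,0],"spin":0},{"claw":0.5,"delta_pos":[0,0,-0.0027],"spin":0},{"claw":0.5,"delta_pos":[0,0,-0.0027],"spin":0},{"claw":0,"delta_pos":[0,0,-0.0027],"spin":0},{"claw":0,"delta_pos":[0,0,-0.0027],"spin":0},{"claw":0,"delta_pos":[0,0,-0.0027],"spin":0},{"claw":0,"delta_pos":[0,0,-0.0027],"spin":0}]}}

```text
t: 22.15
position: [0.4783, -0.1306, 0.1563]
orientation: [0.901, 0.434, -0.0, -0.0]
wrist_force: [-2.1, 2.1, 2.4]
grip_width: 0.206
grip_force: 41.2
```

```bash
python3 - <<'E'
from h import *
s=telemetry.observe();print(s["wrist_force"],s["wrist_torque"]);delta(.479,-.131,.154)
E
```

```text
[-2.08952569  2.12822979  2.38053531] [ 0.43162621  0.6464397  -0.2520033 ]
t 22.15 pos [ 0.4783 -0.1306  0.1563] psi 51.4 q6 19.0 delta [0.0002 0.0011 0.003 ] spin None
```

Call:
{"name": "jog_arm", "arguments": {"commands": [{"claw":0,"delta_pos":[0,0,-0.0005],"spin":0.05},{"claw":0,"delta_pos":[0,0,-0.001],"spin":0.1},{"claw":0,"delta_pos":[0,0,-0.001],"spin":0.1}]}}

```text
t: 22.52
position: [0.4782, -0.1305, 0.1565]
orientation: [0.932, 0.362, -0.0, -0.0]
wrist_force: [-2.7, 1.4, -0.7]
grip_width: 0.2
grip_force: 40.7
```

```bash
python3 - <<'E'
from h import *
s=telemetry.observe();print(s["wrist_force"],s["wrist_torque"]);delta(.479,-.131,.154)
E
```

```text
[-2.6980086   1.40077281 -0.6749132 ] [ 0.31942924  0.50788597 -0.29874056]
t 22.52 pos [ 0.4782 -0.1305  0.1565] psi 42.5 q6 28.0 delta [0.0004 0.0012 0.0033] spin None
```

Call:
{"name": "jog_arm", "arguments": {"commands": [{"claw":0,"delta_pos":[0,0,-0.0003],"spin":0.05},{"claw":0,"delta_pos":[0,0,-0.0005],"spin":0.1},{"claw":0,"delta_pos":[0,0,-0.0005],"spin":0.1}]}}

```text
t: 22.9
position: [0.4781, -0.1305, 0.1565]
orientation: [0.957, 0.289, -0.001, -0.001]
wrist_force: [-3.0, 2.3, -4.7]
grip_width: 0.207
grip_force: 40.2
```

```bash
python3 - <<'E'
from h import *
s=telemetry.observe();print(s["wrist_force"],s["wrist_torque"]);delta(.479,-.131,.154)
E
```

```text
[-3.02376671  2.33573908 -4.71858207] [ 0.26924554  0.47749797 -0.18356177]
t 22.9 pos [ 0.4781 -0.1305  0.1565] psi 33.5 q6 36.9 delta [0.0007 0.0012 0.0034] spin None
```

Call:
{"name": "jog_arm", "arguments": {"commands": [{"claw":0,"delta_pos":[0,0,-0.0003],"spin":0.05},{"claw":0,"delta_pos":[0,0,-0.0005],"spin":0.1},{"claw":0,"delta_pos":[0,0,-0.0005],"spin":0.1}]}}

```text
t: 23.28
position: [0.478, -0.1306, 0.1566]
orientation: [0.977, 0.213, -0.001, -0.001]
wrist_force: [-1.8, 1.7, -8.0]
grip_width: 0.204
grip_force: 39.7
```

```bash
python3 - <<'E'
from h import *
s=telemetry.observe();print(s["wrist_force"],s["wrist_torque"]);delta(.479,-.131,.154)
E
```

```text
[-1.75769768  1.7350158  -8.00100734] [ 0.16978525  0.31390949 -0.10284536]
t 23.27 pos [ 0.478  -0.1306  0.1566] psi 24.6 q6 45.9 delta [0.001  0.0011 0.0035] spin None
```

Call:
{"name": "jog_arm", "arguments": {"commands": [{"claw":0,"delta_pos":[0,0,0.0012],"spin":0},{"claw":0,"delta_pos":[0,0,0.0012],"spin":0},{"claw":0,"delta_pos":[0,0,0.0012],"spin":0}], "squeeze": 100}}

```text
t: 23.65
position: [0.4781, -0.1306, 0.1568]
orientation: [0.977, 0.213, -0.001, -0.0]
wrist_force: [-4.5, 2.7, -2.2]
grip_width: 0.191
grip_force: 98.0
```

```bash
python3 - <<'E'
from h import *
s=telemetry.observe();print(s["wrist_force"],s["wrist_torque"],s["joint_torque"][5]);delta(.479,-.131,.154)
E
```

```text
[-4.48424654  2.69114464 -2.20684217] [ 0.36159751  0.8934372  -0.04493712] -0.033692652359604836
t 23.65 pos [ 0.4781 -0.1306  0.1568] psi 24.6 q6 45.9 delta [0.0009 0.0011 0.0037] spin None
```

Call:
{"name": "jog_arm", "arguments": {"commands": [{"claw":0,"delta_pos":[0,0,0],"spin":0.05},{"claw":0,"delta_pos":[0,0,0],"spin":0.1}]}}

```text
t: 23.9
position: [0.478, -0.1306, 0.1568]
orientation: [0.991, 0.135, -0.001, -0.0]
wrist_force: [-6.3, 2.5, -2.2]
grip_width: 0.191
grip_force: 98.1
```

```bash
python3 - <<'E'
from h import *
s=telemetry.observe();print(s["wrist_force"],s["wrist_torque"],s["joint_torque"][5]);delta(.479,-.131,.154)
E
```

```text
[-6.29861156  2.53392156 -2.21604162] [0.23559679 0.97534848 0.53984849] -0.3104956727474928
t 23.9 pos [ 0.478  -0.1306  0.1568] psi 15.5 q6 55.0 delta [0.0011 0.0009 0.0037] spin None
```

Call:
{"name": "jog_arm", "arguments": {"commands": [{"claw":0,"delta_pos":[0,0,0],"spin":0.05}]}}

```text
t: 24.02
position: [0.478, -0.1306, 0.1568]
orientation: [0.995, 0.096, -0.001, -0.0]
wrist_force: [-6.4, 2.6, -2.2]
grip_width: 0.193
grip_force: 98.1
```

```bash
python3 - <<'E'
from h import *
s=telemetry.observe();print(s["wrist_force"],s["wrist_torque"],s["joint_torque"][5]);delta(.479,-.131,.154)
E
```

```text
[-6.44357683  2.64571352 -2.20374936] [0.19905659 1.0623222  0.52843988] -0.27052905410528183
t 24.02 pos [ 0.478  -0.1306  0.1568] psi 11.0 q6 59.5 delta [0.0012 0.0008 0.0037] spin None
```

Call:
{"name": "jog_arm", "arguments": {"commands": [{"claw":0,"delta_pos":[0,0,0],"spin":0.05}]}}

```text
t: 24.15
position: [0.478, -0.1306, 0.1568]
orientation: [0.998, 0.057, -0.001, -0.0]
wrist_force: [-6.3, 1.8, -2.4]
grip_width: 0.194
grip_force: 98.1
```

```bash
python3 - <<'E'
from h import *
s=telemetry.observe();print(s["wrist_force"],s["wrist_torque"],s["joint_torque"][5]);delta(.479,-.131,.154)
E
```

```text
[-6.28927513  1.75892871 -2.4084139 ] [0.19584575 1.08839605 0.57193049] -0.2384178712964058
t 24.15 pos [ 0.478  -0.1306  0.1568] psi 6.5 q6 64.0 delta [0.0013 0.0007 0.0038] spin None
```

Turn angle past lug contact gives about 70 N, and knob torque (0.57 N m) gives about 95 N. Both fall inside the snug range, so I'll release and check.

Call:
{"name": "jog_arm", "arguments": {"commands": [{"claw":0.5,"delta_pos":[0,0,0],"spin":0},{"claw":0.8,"delta_pos":[0,0,0],"spin":0},{"claw":1,"delta_pos":[0,0,0],"spin":0},{"claw":1,"delta_pos":[0,0,-0.02],"spin":0},{"claw":1,"delta_pos":[0,0,-0.06],"spin":0},{"claw":1,"delta_pos":[0,0,-0.11],"spin":0},{"claw":1,"delta_pos":[0,-0.08,-0.12],"spin":0},{"claw":1,"delta_pos":[0,-0.16,-0.12],"spin":0},{"claw":1,"delta_pos":[0,-0.24,-0.12],"spin":0},{"claw":1,"delta_pos":[0,-0.32,-0.12],"spin":0},{"claw":1,"delta_pos":[0,-0.32,-0.12],"spin":0}]}}

```text
t: 25.52
position: [0.4511, 0.1111, 0.2483]
orientation: [0.998, 0.059, 0.001, -0.0]
wrist_force: [0.6, -0.6, 0.4]
grip_width: 1.003
grip_force: 0.0
```

```bash
python3 - <<'E'
from h import *
delta(.480,-.131,.154)
for c in("top","scene"):
  for l in ("bar_foot","clamp_bar","screw_nut","lid"):
    im=optics.camera(c) if l=="bar_foot" else im
    print(c,l,[(np.round(d["location"],3).tolist(),round(d["confidence"],2)) for d in models.landmark_of(l,c)][:2])
  if c=="top": print(mask_pts(c,"clamp_bar",.12))
  cv2.imwrite(f"pics/m{c}.png",cv2.resize(im[205:295,295:385] if c=="top" else im[150:290,280:420],(400,400))[:,:,::-1])
cv2.imwrite("pics/m.png",np.hstack([cv2.imread("pics/mtop.png"),cv2.imread("pics/mscene.png")]))
E
```

```text
t 25.52 pos [0.4511 0.1111 0.2483] psi 6.8 q6 92.5 delta [-2.000e-04  3.251e-01  1.255e-01] spin None
top bar_foot [([0.477, -0.02, 0.088], 0.85)]
top clamp_bar [([0.75, -0.085, 0.002], 0.7), ([0.477, -0.131, 0.086], 0.6)]
top screw_nut []
top lid [([0.477, -0.127, 0.106], 0.73), ([0.479, -0.021, 0.089], 0.36)]
[(0.83, 973, array([ 0.4779, -0.1292]), np.float64(89.8), array([0.233, 0.044]))]
scene bar_foot [([0.482, -0.021, 0.085], 0.66)]
scene clamp_bar [([0.475, -0.127, 0.089], 0.92)]
scene screw_nut [([0.48, -0.135, 0.132], 0.62)]
scene lid [([0.482, -0.128, 0.109], 0.89)]
```

View pics/m.png

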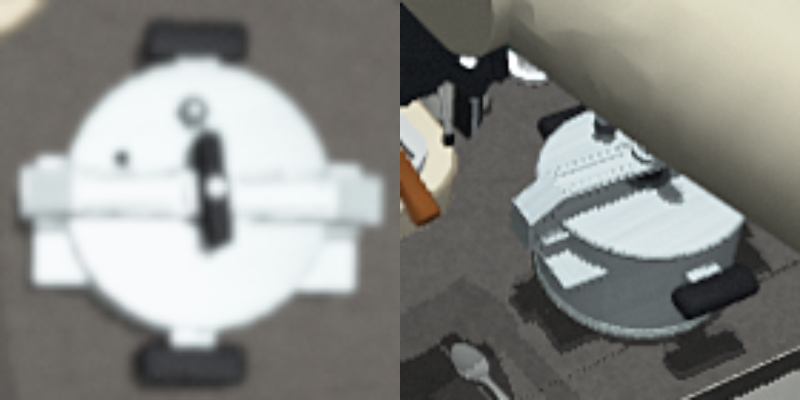

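The top crop shows the bar square and home, the knob turned to about 5°, the lid centred, and the surroundings untouched. The arm is clear.

```bash
python3 -c "
from station import order
print(order.job_done())"
```

```text
the job is handed in; nothing more can be done
None
```

The clamp bar is home under both lugs and the knob is turned up snug, at an estimated 60–95 N of foot on lid. The arm has let go and is clear, the lid is still seated and the things around it look untouched. The job is handed in, and no verdict came back.

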